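# Ready the carat balance

## Task

Get the carat balance ready to weigh stones: wake it with its round power key, then switch it to carats with the square units key next to the power key, then gently swing the draft-shield lid down until it is fully shut, and only then zero the balance with the wide tare bar. Press each key gently all the way in and let it come back up before the next step, and once the lid is shut press no key but the tare bar. It is all pressing and pushing with the fingertips: never press the print key, do not swing the lid farther open, lift nothing, and leave the dish on the pan and everything else on the bench where it stands.

Things in the scene. Friction and masses are not known exactly. Their poses are not given: they have to be found in the camera images.
- balance: Carat balance, fixed: white body 260 deep (x), 210 wide (y). Origin: centre of underside; x from its front (keys) to its back (hinge), y to its left as the user at the keys sees it. Front panel slopes up from 28 mm high at x -130 to 55 at x -20 (13.8 deg), with a flat display and, nearer the front edge, a row of four grey keys from +y to -y: round power, square units, square print, wide tare bar.
- power_key (a joint): Travel of the power key: 0 up, 0.004 m all the way in (straight into the sloping panel). A spring: about 1.4 N starts it, 4.2 N puts it fully in, and it comes back up by itself. Counts as pressed beyond 0.0025.
- power_key_top (a point): Centre of the top of the power key, which is round, 19 mm across, at the +y end of the row. The top stands 7 mm proud of the panel, parallel to it, and the point moves with the key.
- units_key (a joint): Travel of the units key, same spring and values as the power key.
- units_key_top (a point): Centre of the top of the units key: square, 17 by 17 mm, 7 mm proud, centre 46 mm from that of the power key towards -y.
- print_key (a joint): Travel of the print key, same spring and values; not to be pressed (0.002 or more is a press).
- print_key_top (a point): Centre of the top of the print key: square, 17 by 17 mm, 7 mm proud, 46 mm from the units key towards -y.
- tare_key (a joint): Travel of the tare bar, same spring and values as the power key.
- tare_key_top (a point): Centre of the top of the tare bar: 17 mm by 44 mm (44 along the row), 7 mm proud, 57 mm from the print key, at the -y end of the row.
- shield_lid (a joint): Angle of the draft-shield lid in rad: 0 is shut (level, lying on the shield walls), growing as it opens upwards; it starts 0.75 to 1.1 open and its stop is at 1.5. The hinge is stiff: the lid stays where it is left and needs a push of about half a newton at its free edge all the way down; it does not fall shut. Fully shut is below 0.05.
- shield_lid_hinge (a point): Middle of the lid's hinge line (along y, level with its underside) at the back of the balance, x 127, y 0, z 110 mm in its frame. Behind the panel is a deck 55 mm high with the draft shield: four clear walls, 130 by 130 mm in outline, centre at x 60, y 0, top 110 mm above the bench; the lid lies on it when shut. In it is the round pan, 84 mm across, top 67 mm above the bench. Axes as the balance's.
- lid_push (a point): Point on the middle of the lid's outer (upper) face, 95 mm from the hinge line; moves with the lid. The lid is a clear plate 132 by 132 mm, 4 thick, with a grey frame 12 mm wide and a finger lip 30 mm wide reaching 12 mm beyond the middle of its free edge. Site z: outward normal of the lid; x: along the lid towards the hinge.
- dish: Small round aluminium weighing dish, 44 mm across, 12 mm high, loose, in the middle of the pan under the lid. Origin: centre of its underside. Stays put.
- check_weight: Loose brass check weight with a small knob, 22 mm across, 34 mm high, standing on the balance's deck beside the shield on its -y side. Origin: centre of its underside. Leave alone.
- loupe: Loose black eye loupe, 36 mm across and 36 mm high, standing on the bench a few centimetres beside the front panel, on the -y side. Origin: centre of its underside. Leave alone.
- tweezers: Loose steel tweezers, 140 mm long along their x, up to 15 mm wide, 8 mm high, lying on the bench beside the balance on its +y side. Origin: about the middle, on the bench. Leave alone.
- bench_block: Loose steel bench block 65 by 65 by 19 mm, on the left side of the bench. Origin: centre of its underside. Leave alone.
- hammer: Loose small hammer, 200 mm long along its x, lying behind the vice. Origin: on the underside, about the middle of its length. Leave alone.
- stone_jar: Loose white lidded jar, 45 mm across, 43 mm high, on the right side of the bench. Origin: centre of its underside. Leave alone.
- ring_stand: Loose dark wooden ring stand 100 by 45 mm, 22 mm high, with three rings standing in it up to 41 mm, on the left side of the bench. Origin: centre of its underside. Leave alone.
- vice: Bolted-down bench vice with a wooden bench pin, 181 mm high; base 116 mm across; the pin reaches 125 mm from the axis along its +y. It stands on the other side of the bench from the balance. Origin: centre of its underside.

How it is judged:
On the way, in this order (a step that is already met when the one before it is completed fails the run):
1. the power key is pressed in, with the lid still open (value of joint power_key above 0.0025 m and value of joint shield_lid above 0.3 rad and value of joint each of units_key, tare_key below 0.001 m), for 0.1 s.
2. the power key is up again and the units key is pressed in, with the lid still open (value of joint units_key above 0.0025 m and value of joint shield_lid above 0.3 rad and value of joint each of power_key, tare_key below 0.001 m), for 0.1 s.
3. the lid is pushed fully shut with every key up (value of joint shield_lid below 0.05 rad and value of joint each of power_key, units_key, tare_key below 0.001 m), for 0.2 s.
4. the tare bar is pressed in, with the lid shut (value of joint tare_key above 0.0025 m and value of joint shield_lid below 0.05 rad and value of joint each of power_key, units_key below 0.001 m), for 0.1 s.
At the end, for the whole second after the job is handed in: The lid is shut (below 0.05 rad), all four keys are back up (within 1 mm), the dish still rests on the pan within 10 mm of where it was, and every other loose thing is within 15 mm of where it was (all of step 3 and value of joint print_key below 0.001 m and horizontal distance between dish and balance below 0.08 m and z of dish in the frame of balance between 0.06 and 0.072 m and distance of dish from where it was at the start of the episode below 0.01 m and linear speed of dish below 0.02 m/s and distance of each of check_weight, loupe, tweezers, bench_block, hammer, stone_jar, ring_stand from where it was at the start of the episode below 0.015 m); the robot touches nothing.
It fails at once if a wrong press (2 mm or more): the print key at any time, the tare bar while the lid is not fully shut, or the power or units key once it is shut (value of joint print_key above 0.002 m or (value of joint tare_key above 0.002 m and value of joint shield_lid above 0.06 rad) or (value of joint any of power_key, units_key above 0.002 m and value of joint shield_lid below 0.06 rad)).
It fails at once if the lid is swung farther open than 1.2 rad, or slammed (faster than 3.5 rad/s) (value of joint shield_lid above 1.2 rad or velocity of joint shield_lid below -3.5 rad/s).
It fails at once if the fingers push on the balance, its keys or its lid with more than 45 N (contact force between the fingers and balance above 45 N).
It fails at once if the dish is touched or moved by more than 10 mm (distance of dish from where it was at the start of the episode above 0.01 m or contact force between the fingers and dish above 0.5 N).
It fails at once if another loose thing is lifted, pushed or knocked more than 15 mm (distance of any of check_weight, loupe, tweezers, bench_block, hammer, stone_jar, ring_stand from where it was at the start of the episode above 0.015 m).
It also fails if it takes over 58 s, if anything falls off the work surface, if the arm or the gripper's body presses on something with over 40 N, if the wrist force passes 120 N, or if a joint passes its speed limit or range.

## Robot

A 7-joint arm with a two-finger parallel gripper is mounted at the origin on the work surface. World frame = base frame: x ahead of the robot, y to its left, z up, the work surface at z = 0. Lengths are in m, angles in rad, forces in N, time in s.
With the tool pointing down it reaches from about 0.4 to 0.85 m from the base axis. Payload 4.5 kg.
Tool frame: the origin (TCP) lies on the centre line of the jaws, within the pads' length; the fingertips stand 11 mm ahead of it and the grasp point (between the pads) lies 8 mm behind it (robot.tip_reach is the distance from the TCP to the fingertips, in m); z points along the fingers, y is the line along which they close (so a half turn about z gives the same grasp; the last joint's range is limited). The gripper opens to 85 mm and grips with 20 to 120 N. Pads are 22 mm wide; open, the fingers measure 114 mm over their backs; the gripper's body (76 mm by 85 mm) begins 54 mm behind the grasp point. The pads swing forward as they close: fully open they stand 13 mm farther back than shut.
Start: joints at [-1.246, 0.689, -0.195, 1.565, 0.157, 0.902, -0.215], TCP at [0.179, 0.599, 0.207] pointing down, gripper open.
Joint ranges: [-3.01, 3.01], [-0.46, 2.08], [-1.47, 1.51], [0.13, 2.56], [-1, 4.14], [0.04, 2.09], [-2.66, 2.66]. Speed limits (rad/s): [2.57, 2.57, 3.14, 3.14, 3.14, 3.14, 3.14].

## Interface

Orientations are given as [roll, pitch, yaw] about the fixed x, y, z axes, in that order (R = Rz(yaw) Ry(pitch) Rx(roll)).
In Python, from rig import robot gives the robot as it stands. The module is installed in compiled form; this text tells all that it offers.
- The arm moves only by the tool play_rows, never from a script. Its argument "commands" is a list of rows, each a list of 3 entries, a list of its own where there are three numbers: the shift along the tool's x, y, z in units of 25 mm (1.0 is 25 mm), then the turn about the tool's z in units of 5 degrees (1.0 is 5 degrees), then the opening, from 0 (shut) to 1 (fully open). A call has 1 to 10 rows; each row shifts and turns the commanded pose from where the row before left it, along the tool's axes as they then stand; what a row does not reach is not made up. A row lasts 1/12 s, in which the tool goes at most 41.7 mm and 7.16 degrees, less where a joint would pass 70% of its speed; a pose out of reach is approached as far as the arm can. A call is refused whole if a number of a shift passes 1 or a number of a turn 1, either way. A call with a gripper value outside its range is refused whole. The fingers move at their own pace and stop on an object; "force" is the grip in N (left out, the last holds). Time passes only in rows, so rows that do not move let the fingers close. It gives the time, the measured TCP pose, the force, the opening and the grip force at its end, in the units of the state.
- robot.state(): the state, without advancing time (a new reading comes with each control period).
- robot.snapshot(name): name is "scene" or "top"; returns a dict with "image" (420x560x3 uint8, red, green, blue), "fx", "fy", "cx", "cy" (pixels), "T" (4x4, takes a point from camera to world coordinates). Camera axes: x right, y down, z forward; pixel columns grow to the right and rows downward; lengths in m; the calibration is good to about 2 mm. A picture is of the moment at which its call begins. There is no depth.
- robot.job_done(): hands the job in; it is judged then, once.
The state is a dict: "clock": time; "joint_positions": joint angles; "qd": joint speeds; "effort": joint torques, N m; "eef_pos": TCP position; "tool_rot": TCP orientation; "wrist_force": force on the tool from outside, world axes, zero at the start; "wrist_torque": the same for the moment, N m; "opening": opening from 0.0 (shut) to 1.0 (fully open); "grip_force": force on a finger pad.
Only numpy, scipy, OpenCV 4.12 (cv2) and the standard library are available. Lean on these libraries where they do the work, as an engineer would, in place of code of your own. Each camera call takes 0.05 s, during which the arm holds its last target. There are 200 camera calls.

## Working session

There is one attempt and no reset: what is moved stays moved. The work goes in short steps, Python scripts to look and compute and a tool call to move; the robot and the scene stay as the last step left them, time stands still between calls to the robot, and variables do not carry over. Pictures are saved under pics/ and viewed, at most 10 in all, crops included, and the job is handed in when it is done.

Besides the shell and the picture viewer there is one more tool, called after ">>>" by a JSON object that holds its "method" and its "body". play_rows: Moves the arm, as the interface text tells. Its arguments: {"type":"object","properties":{"commands":{"type":"array","items":{"type":"array"}},"force":{"type":"number"}},"required":["commands"]}

```bash
mkdir -p pics
python3 - <<'E'
from rig import robot
import cv2,pickle
for n in("scene","top"):
    s=robot.snapshot(n); pickle.dump(s,open(n+".pkl","wb"))
    cv2.imwrite(f"pics/{n}.png",cv2.resize(s["image"][:,:,::-1],None,fx=1.42,fy=1.42,interpolation=cv2.INTER_CUBIC))
    print(n,s["fx"],s["cx"],s["cy"],s["T"].round(3).tolist())
print(robot.state())
E
```

```text
scene 400.6395048240402 270.72834131554447 214.07455253937985 [[-0.107, 0.815, -0.569, 1.178], [0.994, 0.093, -0.054, 0.05], [0.009, -0.571, -0.821, 0.948], [0.0, 0.0, 0.0, 1.0]]
top 490.21936128247205 279.1224752452368 211.05411533816965 [[0.018, -0.998, 0.06, 0.478], [-1.0, -0.018, 0.004, -0.024], [-0.003, -0.06, -0.998, 1.652], [0.0, 0.0, 0.0, 1.0]]
{'clock': 0.1, 'joint_positions': array([-1.24623089,  0.68990928, -0.19450559,  1.56620911,  0.15732048,
        0.90252389, -0.21508076]), 'qd': array([ 0.00257632, -0.00073544,  0.00013256, -0.00297129, -0.00122536,
       -0.00076859, -0.00058229]), 'effort': array([-3.40680905e-03, -5.40602589e+01, -1.27150275e+00, -1.58986956e+01,
        9.37947014e-03,  4.38558287e-03, -1.39357923e-05]), 'eef_pos': array([0.17906267, 0.59816085, 0.20656644]), 'tool_rot': array([-3.13994150e+00,  1.47150290e-04,  2.85092062e+00]), 'wrist_force': array([-0.41045654,  0.00866132,  0.52614136]), 'wrist_torque': array([ 0.02715594,  0.01262108, -0.05545783]), 'grip_force': 0.0, 'opening': 0.9959436543647566}
```

View pics/scene.png

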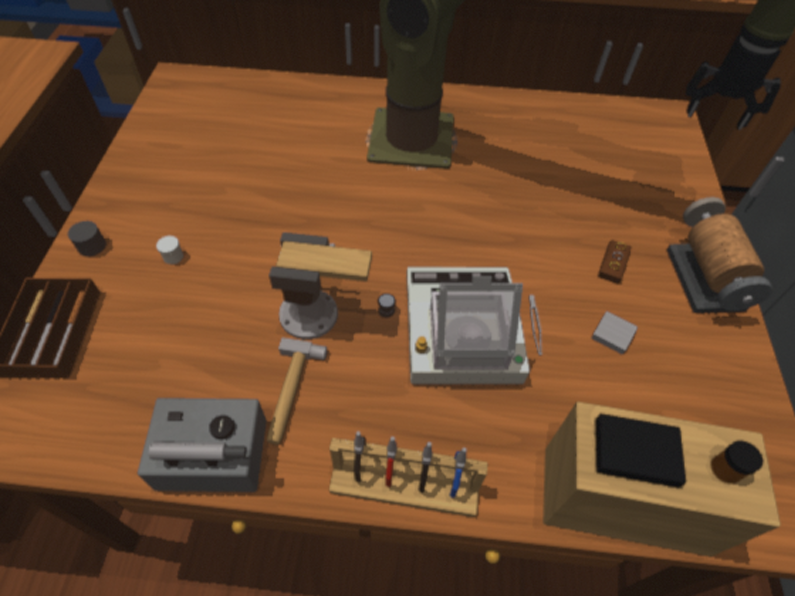

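View pics/top.png

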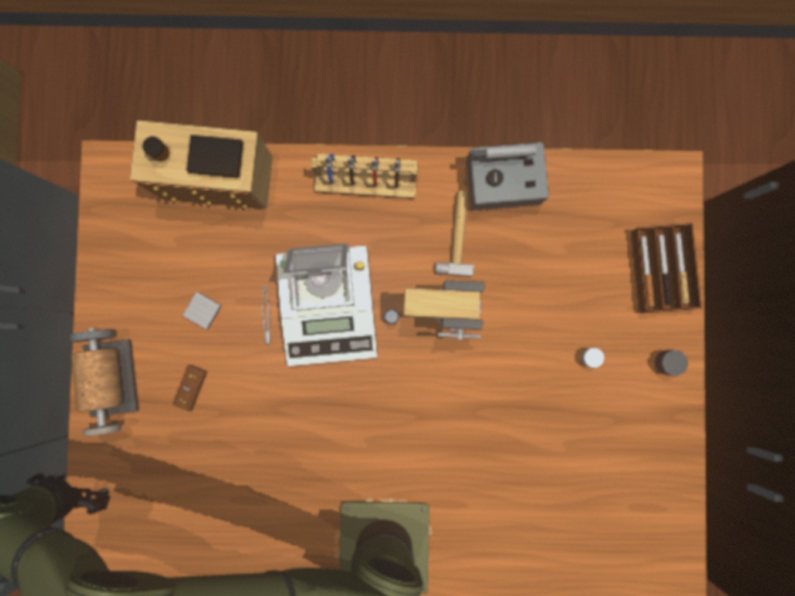

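The balance is centred near (325,305) in the top view, with its keys at row ~348 and the lid hinge at the far side. I'll enlarge it.

Run:
```python
import cv2,pickle
s=pickle.load(open("top.pkl","rb"))["image"][:,:,::-1]
cv2.imwrite("pics/topc.png",cv2.resize(s[165:265,185:275],None,fx=6,fy=6,interpolation=cv2.INTER_CUBIC))
s=pickle.load(open("scene.pkl","rb"))["image"][:,:,::-1]
cv2.imwrite("pics/scenec.png",cv2.resize(s[180:280,280:390],None,fx=6,fy=6,interpolation=cv2.INTER_CUBIC))
```

```text
(no output)
```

View pics/topc.png

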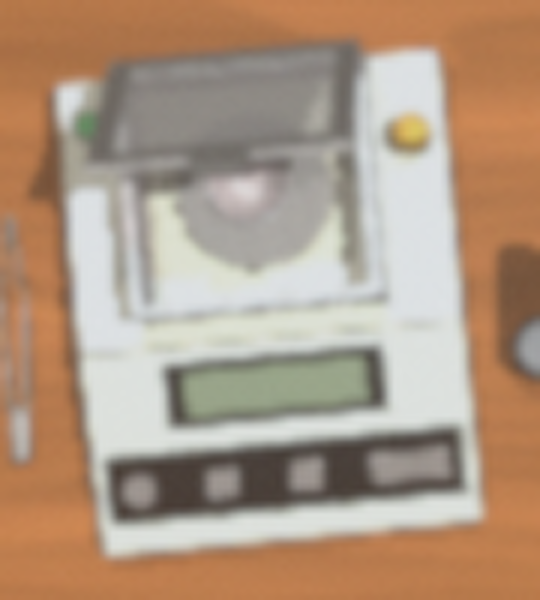

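View pics/scenec.png

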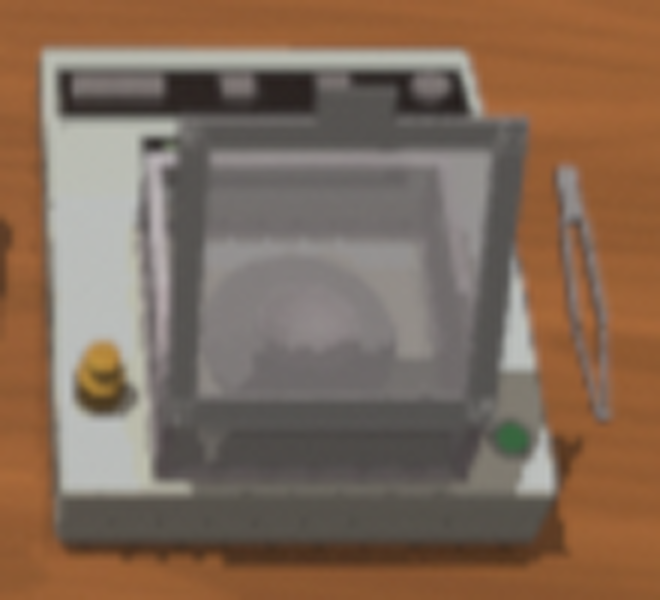

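Crop of the top view: power (139,491), units (222,483), print (307,474), tare (410,464), lid free edge around y≈160 with the lip at (220,160). Crop of the scene view: lid free corners (180,125) and (525,125), lip tip around (355,87). I'll fit pose and lid angle to both views.

```bash
cat > fit.py <<'E'
import numpy as np,pickle
from scipy.optimize import least_squares
S={n:pickle.load(open(n+".pkl","rb")) for n in("top","scene")}
off={"top":(185,165),"scene":(280,180)}
def proj(n,P):
    s=S[n];T=s["T"];c=(P-T[:3,3])@T[:3,:3];return np.array([s["fx"]*c[0]/c[2]+s["cx"],s["fy"]*c[1]/c[2]+s["cy"]])
def zp(x):return .028+.027*(x+.13)/.11
def lid(a,d,y,h=0.004): return np.array([.127-d*np.cos(a)+h*np.sin(a),y,.11+d*np.sin(a)+h*np.cos(a)])
def model(p):
    kx,ky,a=p[3:6]
    key=lambda dy:np.array([kx-.007*np.sin(.24),ky-dy,zp(kx)+.007*np.cos(.24)])
    return {"pw":key(0),"un":key(.046),"pr":key(.092),"ta":key(.149),"lc+":lid(a,.132,.066),"lc-":lid(a,.132,-.066),"lip":lid(a,.144,0),
     "f+":np.array([-.13,.105,.028]),"f-":np.array([-.13,-.105,.028]),"b+":np.array([.13,.105,.055]),"b-":np.array([.13,-.105,.055])}
obs={"top":{"pw":(139,491),"un":(222,483),"pr":(307,474),"ta":(410,464),"lc+":(92,162),"f+":(105,553),"f-":(482,518),"b+":(55,87),"b-":(438,50)},
"scene":{"pw":(432,86),"pr":(238,86),"ta":(118,86),"lc+":(525,121),"lc-":(180,121),"lip":(356,86),"f-":(42,50),"f+":(466,50),"b-":(60,493),"b+":(553,493)}}
def W(p,q):
    c,s=np.cos(p[2]),np.sin(p[2]);return np.array([p[0]+c*q[0]-s*q[1],p[1]+s*q[0]+c*q[1],q[2]])
def res(p,full=False):
    m=model(p);r=[];k=[]
    for n in obs:
        for key,(u,v) in obs[n].items():
            e=proj(n,W(p,m[key]))-(np.array([u,v])+.5)/6-off[n]+.5
            r+=list(e);k.append((n,key,e.round(1).tolist()))
    return k if full else r
r=least_squares(res,[.57,.1,0,-.11,.08,.9],loss="soft_l1")
P=r.x
if __name__=="__main__":
    print(P.round(4))
    for k in res(P,True):print(k)
    for k,q in model(P).items():print(k,W(P,q).round(4))
    print("hinge",W(P,np.array([.127,0,.11])).round(4))
    np.save("P.npy",P)
E
python3 fit.py
```

```text
[ 0.558   0.1438  0.111  -0.0927  0.0807  1.0319]
('top', 'pw', [0.2, -0.1])
('top', 'un', [0.3, -0.0])
('top', 'pr', [0.2, 0.2])
('top', 'ta', [0.3, 0.2])
('top', 'lc+', [-0.7, 1.4])
('top', 'f+', [0.1, 1.0])
('top', 'f-', [0.6, 0.9])
('top', 'b+', [0.5, -0.3])
('top', 'b-', [0.5, -0.1])
('scene', 'pw', [0.2, 0.2])
('scene', 'pr', [0.3, 0.1])
('scene', 'ta', [0.4, 0.0])
('scene', 'lc+', [0.5, 0.2])
('scene', 'lc-', [-0.3, 0.1])
('scene', 'lip', [-0.1, 1.1])
('scene', 'f-', [-0.4, -0.3])
('scene', 'f+', [0.4, -0.1])
('scene', 'b-', [-0.3, 0.3])
('scene', 'b+', [1.1, 0.4])
pw [0.4553 0.2135 0.044 ]
un [0.4604 0.1678 0.044 ]
pr [0.4654 0.1221 0.044 ]
ta [0.4718 0.0654 0.044 ]
lc+ [0.613  0.2163 0.2253]
lc- [0.6276 0.0851 0.2253]
lip [0.6142 0.1501 0.2356]
f+ [0.4172 0.2337 0.028 ]
f- [0.4404 0.025  0.028 ]
b+ [0.6756 0.2625 0.055 ]
b- [0.6988 0.0538 0.055 ]
hinge [0.6842 0.1579 0.11  ]
```

The fit is good to about 2 mm: yaw 0.111, lid about 1.03 rad. First I'll shut the gripper and align it with the balance.

>>> {"method": "play_rows", "body": {"commands": [[[0,0,0],-0.92,0],[[0,0,0],-0.92,0],[[0,0,0],-0.92,0],[[0,0,0],-0.92,0],[[0,0,0],-0.92,0],[[0,0,0],0,0],[[0,0,0],0,0]]}}

```text
clock: 0.68
eef_pos: [0.1792, 0.5984, 0.2069]
tool_rot: [-3.141, -0.0, -3.033]
wrist_force: [0.9, -0.6, -0.0]
opening: 0.007
grip_force: 0.0
```

```bash
cat > go.py <<'E'
import sys,numpy as np
from rig import robot
from scipy.spatial.transform import Rotation as R
s=robot.state();t=np.array([float(a) for a in sys.argv[1:4]])
u=R.from_euler("xyz",s["tool_rot"]).as_matrix().T@(t-s["eef_pos"])/.025
print(s["clock"].__round__(2),s["eef_pos"].round(4),s["tool_rot"].round(3),"F",s["wrist_force"].round(1),"op",round(s["opening"],2),"units",u.round(2),robot.tip_reach)
E
python3 go.py .455 .2135 .10
```

```text
0.68 [0.1792 0.5984 0.2069] [-3.141 -0.    -3.033] F [ 0.9 -0.6 -0. ] op 0.01 units [ -9.3  -16.5    4.28] 0.011
```

>>> {"method": "play_rows", "body": {"commands": [[[-0.465,-0.825,0],0,0],[[-0.465,-0.825,0],0,0],[[-0.465,-0.825,0],0,0],[[-0.465,-0.825,0],0,0],[[-0.465,-0.825,0],0,0],[[-0.465,-0.825,0],0,0],[[-0.465,-0.825,0],0,0],[[-0.465,-0.825,0],0,0],[[-0.465,-0.825,0],0,0],[[-0.465,-0.825,0],0,0]]}}

```text
clock: 1.52
eef_pos: [0.3181, 0.4056, 0.2073]
tool_rot: [-3.142, 0.0, -3.033]
wrist_force: [0.3, -0.1, -0.2]
opening: -0.004
grip_force: 0.0
```

>>> {"method": "play_rows", "body": {"commands": [[[-0.465,-0.825,0.2],0,0],[[-0.465,-0.825,0.2],0,0],[[-0.465,-0.825,0.4],0,0],[[-0.465,-0.825,0.4],0,0],[[-0.465,-0.825,0.4],0,0],[[-0.465,-0.825,0.5],0,0],[[-0.465,-0.825,0.5],0,0],[[-0.465,-0.825,0.5],0,0],[[-0.465,-0.825,0.5],0,0],[[-0.465,-0.825,0.5],0,0]]}}

```text
clock: 2.35
eef_pos: [0.4566, 0.2135, 0.1043]
tool_rot: [-3.142, 0.0, -3.033]
wrist_force: [0.8, 0.3, -0.5]
opening: 0.0
grip_force: 0.0
```

>>> {"method": "play_rows", "body": {"commands": [[[0,0,0],0,0],[[0,0,0],0,0],[[0,0,0],0,0]]}}

```text
clock: 2.6
eef_pos: [0.4557, 0.2153, 0.1049]
tool_rot: [3.141, 0.0, -3.032]
wrist_force: [-0.5, 0.6, 0.7]
opening: 0.003
grip_force: 0.0
```

```bash
python3 go.py .455 .2135 .062;python3 - <<'E'
from rig import robot
import cv2
s=robot.snapshot("scene")["image"][:,:,::-1]
cv2.imwrite("pics/s2.png",cv2.resize(s[160:280,270:390],None,fx=5,fy=5,interpolation=cv2.INTER_CUBIC))
E
```

```text
2.6 [0.4557 0.2153 0.1049] [ 3.141  0.    -3.032] F [-0.5  0.6  0.7] op 0.0 units [ 0.03 -0.07  1.72] 0.011
```

View pics/s2.png

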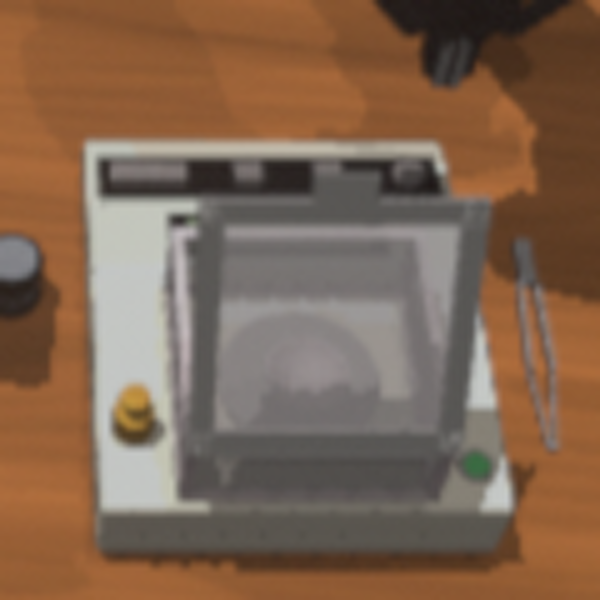

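Run:
```python
from fit import *
for q in([.4557,.2153,.094],[.4557,.2153,.114],[.4553,.2135,.044]): print((proj("scene",np.array(q))-(270,160))*5)
```

```text
[427.93446671 115.79286361]
[434.68182701  92.38218124]
[408.73921241 170.54394797]
```

The fingertip appears at about (447,85), but the projection puts it at (428,116). I'll check the top view before pressing.

Run:
```python
from rig import robot
import cv2
from fit import *
a=robot.snapshot("scene");b=robot.snapshot("top")
print(robot.state()["eef_pos"],np.abs(a["T"]-S["scene"]["T"]).max(),np.abs(b["T"]-S["top"]["T"]).max(),a["fx"],a["fy"])
A=cv2.resize(a["image"][150:230,310:400,::-1],None,fx=6,fy=6,interpolation=cv2.INTER_CUBIC)
B=cv2.resize(b["image"][190:270,170:210+50,::-1],None,fx=6,fy=6,interpolation=cv2.INTER_CUBIC)[:,:250]
B=cv2.resize(b["image"][190:270,180:225,::-1],None,fx=5,fy=6,interpolation=cv2.INTER_CUBIC)
cv2.imwrite("pics/s3.png",np.hstack([A,B]))
q=np.array([.4557,.2153,.094]);print((proj("scene",q)-(310,150))*6,(proj("top",q)-(180,190))*[5,6]+[540,0])
```

```text
[0.4555001  0.21598604 0.10533615] 0.0 0.0 400.6395048240402 400.6395048240402
[273.52136005 198.95143633] [665.10995431 338.23630388]
```

View pics/s3.png

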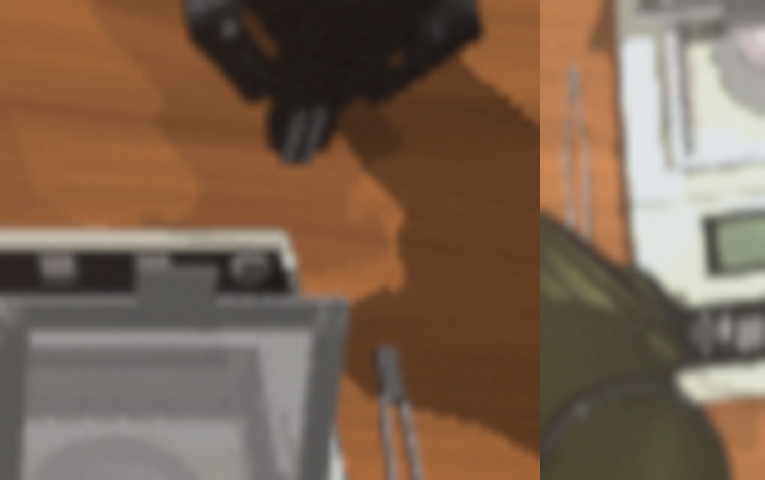

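Run:
```python
from fit import *
for z in(.196,.209,.23): print(proj("scene",np.array([.179,.599,z]))*1.42,proj("top",np.array([.179,.599,z]))*1.42)
s=S["scene"]["image"][:,:,::-1];t=S["top"]["image"][:,:,::-1]
import cv2
cv2.imwrite("pics/s4.png",np.hstack([cv2.resize(s[20:110,470:560],None,fx=4,fy=4),cv2.resize(t[310:400,0:90],None,fx=4,fy=4)]))
for z in(.196,.209): print((proj("scene",np.array([.179,.599,z]))-(470,20))*4,(proj("top",np.array([.179,.599,z]))-(0,310))*4+(360,0))
```

```text
[702.20765723 139.96998356] [ 94.28812435 481.23346548]
[705.22676016 134.75163171] [ 91.52006746 482.5044305 ]
[710.22439922 126.11348997] [ 86.94052588 484.60714636]
[ 98.04973868 314.28164382] [625.60035028 115.5872267 ]
[106.55425397 299.58206116] [617.80300692 119.16740985]
```

View pics/s4.png

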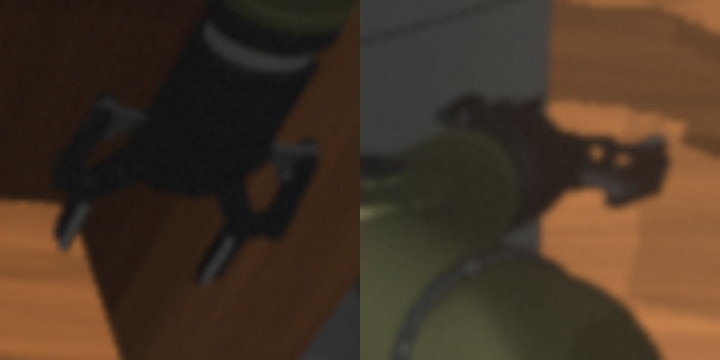

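Run:
```python
from fit import *
import cv2
def ray(n,u,v,z):
    s=S[n];d=s["T"][:3,:3]@np.array([(u-s["cx"])/s["fx"],(v-s["cy"])/s["fy"],1]);c=s["T"][:3,3];return (c+d*(z-c[2])/d[2]).round(3)
for n,l in(("scene",[(375,110),(455,110),(368,160),(452,165)]),("top",[(340,502),(428,502),(340,588),(430,588)])):
    for u,v in l: print(n,ray(n,u/1.42,v/1.42,.01))
# finger tip now in scene at (359.5,176.7): position at several heights
for z in(.094,.104,.114,.124,.134): print(z,ray("scene",310+297/6,150+160/6,z))
# early: mid of tips
for z in(.196,.209,.22,.23,.24): print(z,ray("scene",470+135/4,20+265/4,z))
```

```text
scene [-0.089 -0.103  0.01 ]
scene [-0.115  0.107  0.01 ]
scene [ 0.106 -0.097  0.01 ]
scene [0.1   0.108 0.01 ]
top [0.104 0.105 0.01 ]
top [ 0.108 -0.1    0.01 ]
top [-0.091  0.1    0.01 ]
top [-0.087 -0.107  0.01 ]
0.094 [0.431 0.226 0.094]
0.104 [0.44  0.224 0.104]
0.114 [0.448 0.222 0.114]
0.124 [0.457 0.22  0.124]
0.134 [0.466 0.218 0.134]
0.196 [0.118 0.638 0.196]
0.209 [0.137 0.628 0.209]
0.22 [0.152 0.619 0.22 ]
0.23 [0.166 0.612 0.23 ]
0.24 [0.18  0.604 0.24 ]
```

The scene view puts the fingertips at the right x and y but about 30 mm higher than stated. I'll descend in small steps and use the wrist force to find contact.

>>> {"method": "play_rows", "body": {"commands": [[[0.02,-0.09,0.3],0,0],[[0,0,0.3],0,0],[[0,0,0.3],0,0],[[0,0,0.3],0,0],[[0,0,0.3],0,0],[[0,0,0.2],0,0],[[0,0,0],0,0],[[0,0,0],0,0]]}}

```text
clock: 3.42
eef_pos: [0.4553, 0.2121, 0.0618]
tool_rot: [-3.141, -0.001, -3.031]
wrist_force: [-0.1, -0.2, 0.3]
opening: 0.001
grip_force: 0.0
```

>>> {"method": "play_rows", "body": {"commands": [[[0,0,0.06],0,0],[[0,0,0.06],0,0],[[0,0,0.06],0,0],[[0,0,0],0,0],[[0,0,0],0,0]]}}

```text
clock: 3.83
eef_pos: [0.4556, 0.2122, 0.0578]
tool_rot: [3.142, 0.0, -3.031]
wrist_force: [0.2, 0.4, 0.1]
opening: -0.004
grip_force: 0.0
```

>>> {"method": "play_rows", "body": {"commands": [[[0,0,0.06],0,0],[[0,0,0.04],0,0],[[0,0,0],0,0],[[0,0,0],0,0]]}}

```text
clock: 4.17
eef_pos: [0.4555, 0.2122, 0.0552]
tool_rot: [3.142, -0.0, -3.031]
wrist_force: [0.7, -0.4, 1.1]
opening: -0.002
grip_force: 0.0
```

Run:
```python
from rig import robot
import cv2,numpy as np
a=robot.snapshot("scene")
cv2.imwrite("pics/s5.png",cv2.resize(a["image"][150:230,310:400,::-1],None,fx=6,fy=6,interpolation=cv2.INTER_CUBIC))
```

```text
(no output)
```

View pics/s5.png

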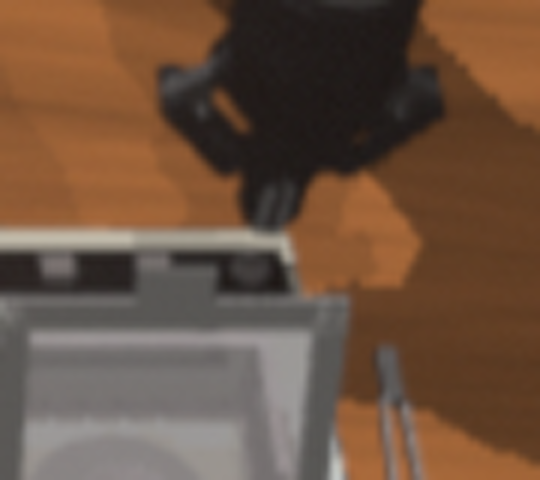

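In this view the tip is at (272,228) and the key at (252,268), so it is still about 25 mm above the key. I'll keep descending.

>>> {"method": "play_rows", "body": {"commands": [[[0,0,0.08],0,0],[[0,0,0.08],0,0],[[0,0,0.08],0,0],[[0,0,0],0,0],[[0,0,0],0,0]]}}

```text
clock: 4.63
eef_pos: [0.4554, 0.2122, 0.0491]
tool_rot: [-3.141, -0.0, -3.031]
wrist_force: [-0.1, 0.1, -0.5]
opening: -0.002
grip_force: 0.0
```

>>> {"method": "play_rows", "body": {"commands": [[[0,0,0.08],0,0],[[0,0,0.08],0,0],[[0,0,0.08],0,0],[[0,0,0],0,0],[[0,0,0],0,0]]}}

```text
clock: 5.05
eef_pos: [0.4554, 0.2121, 0.0431]
tool_rot: [-3.141, -0.0, -3.031]
wrist_force: [0.3, -0.3, -0.1]
opening: -0.002
grip_force: 0.0
```

>>> {"method": "play_rows", "body": {"commands": [[[0,0,0.08],0,0],[[0,0,0.08],0,0],[[0,0,0.08],0,0],[[0,0,0],0,0],[[0,0,0],0,0]]}}

```text
clock: 5.47
eef_pos: [0.4554, 0.2122, 0.0371]
tool_rot: [-3.141, -0.0, -3.031]
wrist_force: [-0.6, 0.8, 0.0]
opening: 0.003
grip_force: 0.0
```

>>> {"method": "play_rows", "body": {"commands": [[[0,0,0.08],0,0],[[0,0,0.08],0,0],[[0,0,0],0,0],[[0,0,0],0,0]]}}

```text
clock: 5.8
eef_pos: [0.4555, 0.2121, 0.0331]
tool_rot: [-3.141, -0.0, -3.031]
wrist_force: [0.3, 0.0, 0.1]
opening: -0.002
grip_force: 0.0
```

>>> {"method": "play_rows", "body": {"commands": [[[0,0,0.06],0,0],[[0,0,0.04],0,0],[[0,0,0],0,0],[[0,0,0],0,0]]}}

```text
clock: 6.13
eef_pos: [0.4555, 0.2122, 0.0307]
tool_rot: [-3.142, -0.0, -3.031]
wrist_force: [-0.2, 0.9, -0.6]
opening: -0.003
grip_force: 0.0
```

>>> {"method": "play_rows", "body": {"commands": [[[0,0,0.06],0,0],[[0,0,0.04],0,0],[[0,0,0],0,0],[[0,0,0],0,0]]}}

```text
clock: 6.47
eef_pos: [0.4555, 0.2122, 0.0282]
tool_rot: [-3.142, -0.0, -3.031]
wrist_force: [-0.7, -1.2, -0.3]
opening: -0.002
grip_force: 0.0
```

>>> {"method": "play_rows", "body": {"commands": [[[0,0,0.05],0,0],[[0,0,0],0,0],[[0,0,0],0,0]]}}

```text
clock: 6.72
eef_pos: [0.4555, 0.2122, 0.027]
tool_rot: [3.142, -0.0, -3.031]
wrist_force: [-0.5, 0.0, -0.2]
opening: -0.003
grip_force: 0.0
```

>>> {"method": "play_rows", "body": {"commands": [[[0,0,0.05],0,0],[[0,0,0],0,0],[[0,0,0],0,0]]}}

```text
clock: 6.97
eef_pos: [0.4555, 0.2122, 0.0257]
tool_rot: [3.142, -0.0, -3.031]
wrist_force: [0.1, -0.0, -0.0]
opening: -0.003
grip_force: 0.0
```

>>> {"method": "play_rows", "body": {"commands": [[[0,0,0.05],0,0],[[0,0,0],0,0],[[0,0,0],0,0]]}}

```text
clock: 7.22
eef_pos: [0.4555, 0.2122, 0.0245]
tool_rot: [3.142, -0.0, -3.031]
wrist_force: [-0.9, -0.1, -0.1]
opening: 0.004
grip_force: 0.0
```

>>> {"method": "play_rows", "body": {"commands": [[[0,0,0.05],0,0],[[0,0,0],0,0],[[0,0,0],0,0]]}}

```text
clock: 7.47
eef_pos: [0.4555, 0.2122, 0.0232]
tool_rot: [3.142, -0.0, -3.031]
wrist_force: [0.0, 0.5, 0.2]
opening: -0.001
grip_force: 0.0
```

Run:
```python
from rig import robot
import cv2,numpy as np
a=robot.snapshot("scene")
cv2.imwrite("pics/s6.png",cv2.resize(a["image"][180:220,330:380,::-1],None,fx=10,fy=10,interpolation=cv2.INTER_CUBIC))
```

```text
(no output)
```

View pics/s6.png

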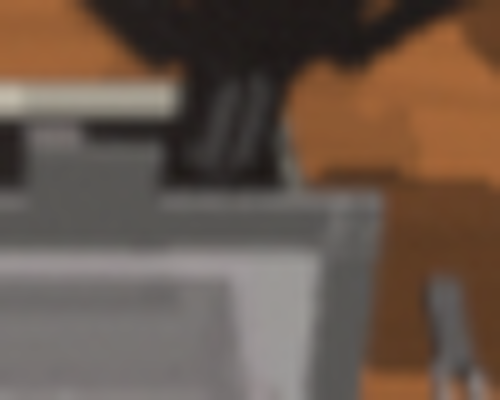

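The fingertip now covers the power key. That leaves one picture, so I'll continue by feel.

>>> {"method": "play_rows", "body": {"commands": [[[0,0,0.05],0,0],[[0,0,0],0,0],[[0,0,0],0,0]]}}

```text
clock: 7.77
eef_pos: [0.4555, 0.2122, 0.022]
tool_rot: [3.142, -0.0, -3.031]
wrist_force: [-1.0, 0.0, 0.2]
opening: 0.001
grip_force: 0.0
```

>>> {"method": "play_rows", "body": {"commands": [[[0,0,0.05],0,0],[[0,0,0],0,0],[[0,0,0],0,0]]}}

```text
clock: 8.02
eef_pos: [0.4557, 0.2123, 0.0209]
tool_rot: [3.141, 0.0, -3.031]
wrist_force: [0.2, 0.2, 2.2]
opening: 0.002
grip_force: 0.9
```

>>> {"method": "play_rows", "body": {"commands": [[[0,0,0.05],0,0],[[0,0,0],0,0],[[0,0,0],0,0]]}}

```text
clock: 8.27
eef_pos: [0.456, 0.2123, 0.0196]
tool_rot: [3.141, 0.001, -3.031]
wrist_force: [0.9, -0.8, 3.0]
opening: -0.002
grip_force: 1.5
```

Contact came at TCP z ≈ 0.0215, and the spring is responding. I'll press it fully in.

>>> {"method": "play_rows", "body": {"commands": [[[0,0,0.05],0,0],[[0,0,0.03],0,0],[[0,0,0],0,0],[[0,0,0],0,0],[[0,0,0],0,0]]}}

```text
clock: 8.68
eef_pos: [0.4563, 0.2124, 0.0177]
tool_rot: [3.141, 0.001, -3.031]
wrist_force: [3.5, 0.8, 4.0]
opening: -0.005
grip_force: 2.4
```

The power key is in, at about 3.7 mm travel. I'll lift, then move 46 mm along the row to the units key.

>>> {"method": "play_rows", "body": {"commands": [[[0,0,-0.3],0,0],[[0,0,-0.4],0,0],[[0,0,0],0,0],[[0,0,0],0,0],[[0,-0.6,0],0,0],[[0,-0.6,0],0,0],[[0,-0.6,0],0,0],[[0,0,0],0,0],[[0,0,0],0,0],[[0,0,0],0,0]]}}

```text
clock: 9.52
eef_pos: [0.4603, 0.1687, 0.035]
tool_rot: [3.14, -0.0, -3.03]
wrist_force: [-0.2, -0.2, -0.0]
opening: 0.003
grip_force: 0.0
```

```bash
python3 go.py .4606 .1677 .0225
```

```text
9.52 [0.4603 0.1687 0.035 ] [ 3.14 -0.   -3.03] F [-0.2 -0.2 -0. ] op 0.0 units [-0.01 -0.04  0.5 ] 0.011
```

>>> {"method": "play_rows", "body": {"commands": [[[0,-0.04,0.15],0,0],[[0,0,0.15],0,0],[[0,0,0.15],0,0],[[0,0,0],0,0],[[0,0,0],0,0]]}}

```text
clock: 9.93
eef_pos: [0.4603, 0.1667, 0.0234]
tool_rot: [-3.141, -0.001, -3.03]
wrist_force: [0.2, 0.1, 0.3]
opening: 0.001
grip_force: 0.0
```

>>> {"method": "play_rows", "body": {"commands": [[[0,0,0.05],0,0],[[0,0,0.05],0,0],[[0,0,0],0,0],[[0,0,0],0,0]]}}

```text
clock: 10.27
eef_pos: [0.4607, 0.1666, 0.0214]
tool_rot: [3.141, 0.0, -3.031]
wrist_force: [0.5, 0.7, 1.4]
opening: 0.002
grip_force: 0.7
```

>>> {"method": "play_rows", "body": {"commands": [[[0,0,0.05],0,0],[[0,0,0.03],0,0],[[0,0,0],0,0],[[0,0,0],0,0]]}}

```text
clock: 10.6
eef_pos: [0.4612, 0.1667, 0.0195]
tool_rot: [3.141, 0.001, -3.031]
wrist_force: [0.7, 0.2, 3.7]
opening: -0.001
grip_force: 1.5
```

>>> {"method": "play_rows", "body": {"commands": [[[0,0,0.05],0,0],[[0,0,0.03],0,0],[[0,0,0],0,0],[[0,0,0],0,0],[[0,0,0],0,0]]}}

```text
clock: 11.02
eef_pos: [0.4615, 0.1668, 0.0175]
tool_rot: [3.141, 0.002, -3.031]
wrist_force: [2.5, 1.0, 4.0]
opening: -0.005
grip_force: 2.4
```

The units key is in. I'll lift straight up high, then pass over and behind the lid.

>>> {"method": "play_rows", "body": {"commands": [[[0,0,-0.5],0,0],[[0,0,-1],0,0],[[0,0,-1],0,0],[[0,0,-1],0,0],[[0,0,-1],0,0],[[0,0,-1],0,0],[[0,0,-1],0,0],[[0,0,-1],0,0],[[0,0,-1],0,0],[[0,0,-1],0,0]]}}

```text
clock: 11.85
eef_pos: [0.4588, 0.1656, 0.2551]
tool_rot: [-3.14, -0.004, -3.03]
wrist_force: [0.2, 1.2, -0.7]
opening: -0.003
grip_force: 0.0
```

>>> {"method": "play_rows", "body": {"commands": [[[0,0,-0.5],0,0],[[0,0,0],0,0],[[0,0,0],0,0]]}}

```text
clock: 12.1
eef_pos: [0.4598, 0.166, 0.2668]
tool_rot: [-3.141, -0.001, -3.031]
wrist_force: [0.6, -0.3, -0.4]
opening: 0.003
grip_force: 0.0
```

```bash
python3 go.py .6723 .1565 .265
```

```text
12.1 [0.4598 0.166  0.2668] [-3.141e+00 -1.000e-03 -3.031e+00] F [ 0.6 -0.3 -0.4] op 0.0 units [-8.41 -1.32  0.06] 0.011
```

>>> {"method": "play_rows", "body": {"commands": [[[-0.84,-0.13,0],0,0],[[-0.84,-0.13,0],0,0],[[-0.84,-0.13,0],0,0],[[-0.84,-0.13,0],0,0],[[-0.84,-0.13,0],0,0],[[-0.84,-0.13,0],0,0],[[-0.84,-0.13,0],0,0],[[-0.84,-0.13,0],0,0],[[-0.84,-0.13,0],0,0],[[-0.84,-0.13,0],0,0]]}}

```text
clock: 12.93
eef_pos: [0.6723, 0.1567, 0.2641]
tool_rot: [-3.14, -0.005, -3.03]
wrist_force: [0.0, 0.2, -0.1]
opening: 0.001
grip_force: 0.0
```

>>> {"method": "play_rows", "body": {"commands": [[[0,0,0.5],0,0],[[0,0,0.5],0,0],[[0,0,0.5],0,0],[[0,0,0.5],0,0],[[0,0,0.5],0,0],[[0,0,0.4],0,0],[[0,0,0],0,0],[[0,0,0],0,0]]}}

```text
clock: 13.6
eef_pos: [0.6718, 0.157, 0.193]
tool_rot: [-3.141, -0.003, -3.031]
wrist_force: [0.3, -0.3, -0.3]
opening: -0.001
grip_force: 0.0
```

```bash
python3 go.py .6723 .1565 .192
python3 - <<'E'
from rig import robot
import cv2,numpy as np
a=robot.snapshot("scene")
cv2.imwrite("pics/s7.png",cv2.resize(a["image"][150:270,270:390,::-1],None,fx=5,fy=5,interpolation=cv2.INTER_CUBIC))
E
```

```text
13.6 [0.6718 0.157  0.193 ] [-3.141e+00 -3.000e-03 -3.031e+00] F [ 0.3 -0.3 -0.3] op -0.0 units [-0.02 -0.02  0.04] 0.011
```

View pics/s7.png

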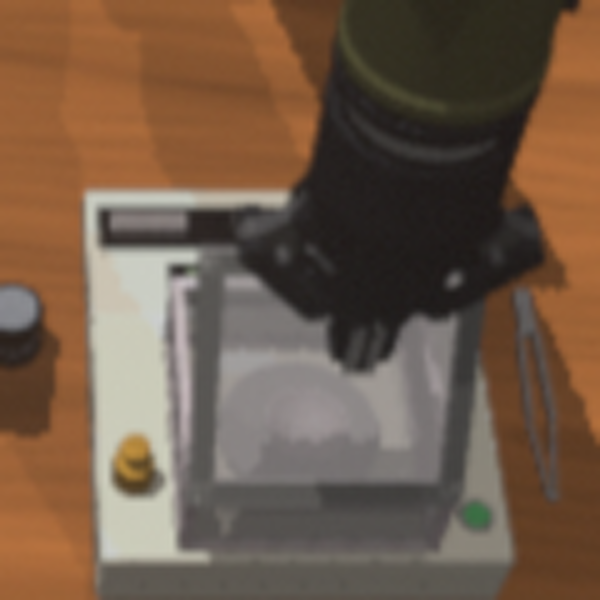

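The fingertip at (360,368) is behind and above the lid and centred on it. I'll bring it to the lid's outer face and follow the lid's arc down.

>>> {"method": "play_rows", "body": {"commands": [[[0.4,0,0.05],0,0],[[0.4,0,0],0,0],[[0.2,0,0],0,0],[[0.2,0,0],0,0],[[0.13,0,0],0,0],[[0.13,0,0],0,0],[[0,0,0],0,0],[[0,0,0],0,0]]}}

```text
clock: 14.32
eef_pos: [0.6369, 0.1533, 0.1937]
tool_rot: [3.142, 0.0, -3.031]
wrist_force: [0.8, -0.3, -1.0]
opening: 0.0
grip_force: 0.0
```

>>> {"method": "play_rows", "body": {"commands": [[[0.217,0,0.128],0,0],[[0.21,0,0.14],0,0],[[0.2,0,0.15],0,0],[[0.194,0,0.16],0,0],[[0.186,0,0.17],0,0],[[0,0,0],0,0],[[0,0,0],0,0]]}}

```text
clock: 14.9
eef_pos: [0.6111, 0.1504, 0.1744]
tool_rot: [-3.141, -0.001, -3.031]
wrist_force: [-1.1, 0.3, -0.5]
opening: -0.0
grip_force: 0.0
```

```bash
cat > lidpos.py <<'E'
import numpy as np
from rig import robot
import cv2
P=np.load("P.npy");p=robot.state()["eef_pos"];c,s=np.cos(P[2]),np.sin(P[2])
d=p[:2]-P[:2];xb=c*d[0]+s*d[1];yb=-s*d[0]+c*d[1];z=p[2]+.025
r=np.array([.127-(xb-.011),z-.11]);R=np.hypot(*r)
print("xb yb",xb,yb,"tip z",z,"R",R,"a",np.arctan2(r[1],r[0])-.004/R,robot.state()["wrist_force"])
E
python3 lidpos.py
```

```text
xb yb 0.05346622293253859 0.0006844568317016025 tip z 0.19941776775446626 R 0.1230507889266986 a 0.7809606174621 [-1.10727015  0.28205767 -0.46659422]
```

>>> {"method": "play_rows", "body": {"commands": [[[0.177,0,0.18],0,0],[[0.167,0,0.19],0,0],[[0.157,0,0.196],0,0],[[0.147,0,0.204],0,0],[[0.136,0,0.21],0,0],[[0.125,0,0.218],0,0],[[0.114,0,0.224],0,0],[[0.1,0,0.23],0,0],[[0,0,0],0,0],[[0,0,0],0,0]]}}

```text
clock: 15.73
eef_pos: [0.5834, 0.1473, 0.1331]
tool_rot: [-3.141, -0.001, -3.031]
wrist_force: [0.1, -0.7, -0.2]
opening: -0.005
grip_force: 0.0
```

```bash
python3 lidpos.py
```

```text
xb yb 0.025672366556205726 0.0006784639327292123 tip z 0.15807524664588088 R 0.12218316813352685 a 0.37166381699764445 [ 0.13644849 -0.74663036 -0.17454585]
```

>>> {"method": "play_rows", "body": {"commands": [[[0.09,0,0.235],0,0],[[0.078,0,0.24],0,0],[[0.066,0,0.243],0,0],[[0.053,0,0.246],0,0],[[0.04,0,0.248],0,0],[[0.028,0,0.25],0,0],[[0,0,0.2],0,0],[[0,0,0],0,0],[[0,0,0],0,0]]}}

```text
clock: 16.48
eef_pos: [0.5747, 0.1464, 0.0916]
tool_rot: [-3.141, -0.001, -3.031]
wrist_force: [0.4, 0.7, -0.5]
opening: -0.004
grip_force: 0.0
```

```bash
python3 lidpos.py
```

```text
xb yb 0.016865568824756448 0.0007175183391694537 tip z 0.11655007815570015 R 0.12131139245757423 a 0.021047198521392765 [ 0.36441593  0.74149961 -0.54655165]
```

Now tiny steps down until the lid bears on the walls.

>>> {"method": "play_rows", "body": {"commands": [[[0,0,0.06],0,0],[[0,0,0.04],0,0],[[0,0,0],0,0],[[0,0,0],0,0]]}}

```text
clock: 16.82
eef_pos: [0.5753, 0.1466, 0.0901]
tool_rot: [3.141, 0.001, -3.031]
wrist_force: [-0.3, -0.3, 4.2]
opening: -0.001
grip_force: 2.1
```

>>> {"method": "play_rows", "body": {"commands": [[[0,0,0.04],0,0],[[0,0,0],0,0],[[0,0,0],0,0]]}}

```text
clock: 17.07
eef_pos: [0.5753, 0.1466, 0.0899]
tool_rot: [-3.142, 0.001, -3.031]
wrist_force: [-2.5, -1.4, 10.8]
opening: -0.001
grip_force: 5.6
```

>>> {"method": "play_rows", "body": {"commands": [[[0,0,0.04],0,0],[[0,0,0],0,0],[[0,0,0],0,0]]}}

```text
clock: 17.32
eef_pos: [0.5753, 0.1466, 0.0898]
tool_rot: [-3.141, 0.002, -3.031]
wrist_force: [-4.7, -2.2, 17.2]
opening: -0.001
grip_force: 8.8
```

The lid bears rigidly on the walls, so it is shut. I'll lift off and go to the tare bar.

>>> {"method": "play_rows", "body": {"commands": [[[0,0,-0.2],0,0],[[0,0,-0.6],0,0],[[0,0,-0.9],0,0],[[0,0,0],0,0],[[0,0,0],0,0]]}}

```text
clock: 17.73
eef_pos: [0.5758, 0.1468, 0.1309]
tool_rot: [3.141, 0.003, -3.031]
wrist_force: [-0.9, -0.0, 0.4]
opening: -0.004
grip_force: 0.0
```

```bash
python3 go.py .4718 .065 .025
python3 - <<'E'
import numpy as np
from rig import robot
from fit import *
# lid-angle check: dark-frame/lip position predicted when shut, pixel darkness
im=robot.snapshot("scene")["image"].astype(int).mean(2)
for a in(0,.05,.1,.2):
    print(a,[int(im[tuple(np.round(proj("scene",W(P,lid(a,d,.0)))).astype(int)[::-1])]) for d in(.12,.126,.132,.138,.143,.15,.156)])
E
```

```text
17.73 [0.5758 0.1468 0.1309] [ 3.141e+00  3.000e-03 -3.031e+00] F [-0.9 -0.   0.4] op -0.0 units [ 4.51 -2.8   4.22] 0.011
0 [138, 99, 96, 73, 50, 43, 34]
0.05 [99, 91, 63, 38, 51, 36, 35]
0.1 [91, 84, 41, 38, 33, 34, 33]
0.2 [71, 51, 42, 35, 34, 34, 34]
```

>>> {"method": "play_rows", "body": {"commands": [[[0.75,-0.47,0],0,0],[[0.75,-0.47,0],0,0],[[0.75,-0.47,0],0,0],[[0.75,-0.47,0],0,0],[[0.75,-0.46,0],0,0],[[0.76,-0.46,0],0,0],[[0,0,0],0,0],[[0,0,0],0,0]]}}

```text
clock: 18.45
eef_pos: [0.4692, 0.0634, 0.1293]
tool_rot: [-3.141, -0.003, -3.032]
wrist_force: [0.3, 0.6, -0.2]
opening: 0.001
grip_force: 0.0
```

```bash
python3 go.py .4718 .065 .0245
python3 - <<'E'
from rig import robot
from fit import *
im=robot.snapshot("scene")["image"].astype(int).mean(2)
# along the y=+.05 line of the lid: frame (dark) spans d .120-.132
from scipy.ndimage import map_coordinates
for y in(.03,.045,-.02):
  for a in(0,.05,.1,.2,1.03):
    uv=np.array([proj("scene",W(P,lid(a,d,y))) for d in np.arange(.108,.150,.004)])
    print(y,a,map_coordinates(im,uv.T[::-1],order=1).astype(int))
E
```

```text
18.45 [0.4692 0.0634 0.1293] [-3.141e+00 -3.000e-03 -3.032e+00] F [ 0.3  0.6 -0.2] op 0.0 units [-0.12  0.06  4.19] 0.011
0.03 0 [137 134 131 132 122 118 112  83  84 111 100]
0.03 0.05 [134 130 133 122 117 107  78  89 113  89  47]
0.03 0.1 [131 135 124 117 107  77  89 112  86  42  31]
0.03 0.2 [131 119 112  81  65 109  98  51  32  31  30]
0.03 1.03 [132 134 123 120 118 117 100  47  52  69  74]
0.045 0 [136 135 134 133 122 117 114 102 104 115 100]
0.045 0.05 [136 135 135 122 117 116 112 114 114  90  49]
0.045 0.1 [136 137 124 117 117 116 116 114  86  43  31]
0.045 0.2 [134 120 117 118 117 117  98  51  32  44  52]
0.045 1.03 [174 126 118 118 118 117 106  89 102  96  90]
-0.02 0 [141 138 132 129 115 117 111  82  86 113  99]
-0.02 0.05 [138 132 130 115 117 108  78  91 112  88  48]
-0.02 0.1 [133 133 117 116 111  81  91 111  84  42  43]
-0.02 0.2 [127 113 116 101  84 107  96  51  36  43  45]
-0.02 1.03 [133 122 116 118 117 117  98  45  32  31  31]
```

The profiles match shut, but a=1.03 looks plausible on some lines too. I'll compare against the first images numerically.

Run:
```python
from rig import robot
from fit import *
from scipy.ndimage import map_coordinates
for n in("scene","top"):
  new=robot.snapshot(n)["image"].astype(int).mean(2); old=S[n]["image"].astype(int).mean(2)
  print(n,"changed px in balance crop",(abs(new-old)[165:280,185:390]>25).sum())
  for nm,im in(("old",old),("new",new)):
   for a in(0,1.03):
    for y in(.06,.03):
     uv=np.array([proj(n,W(P,lid(a,d,y))) for d in np.arange(.02,.150,.008)])
     print(n,nm,a,y,map_coordinates(im,uv.T[::-1],order=1).astype(int))
```

```text
scene changed px in balance crop 2949
scene old 0 0.06 [ 88  96 108 113 113 122 129 130 133 131 136 134 132 139 125  83  93]
scene old 0 0.03 [112 115 120 130 138 141 141 146 137 111 111 111 102 121 120  83  83]
scene old 1.03 0.06 [ 82  81  82  82  82  82  82  82  82  82  82  82  83  89 102 106 102]
scene old 1.03 0.03 [112 113 141 142 141 137 134 131 116 107 107 109 141  87  93  62 116]
scene new 0 0.06 [117 118 118 117 118 118 118 117 118 117 117 118 118 123 123 118 101]
scene new 0 0.03 [151 149 147 149 151 151 152 152 152 143 141 137 131 122 112  84 100]
scene new 1.03 0.06 [133 147 165 187 191 191 192 192 191 190 159 103  67  62 106  79  67]
scene new 1.03 0.03 [145 152 152 152 152 152 151 147 143 139 132 132 123 119 101  52  73]
top changed px in balance crop 5345
top old 0 0.06 [126 135 140 125 144 139 160 167 169 164 166 171 175 189 190 215 210]
top old 0 0.03 [136 137 137 121 124 109 153 163 163 165 203 217 223 223 191 214 212]
top old 1.03 0.06 [106 106 106 105 107 107 108 107 109 110 108 106 111 136 161 162 175]
top old 1.03 0.03 [139 134 130 132 136 137 137 137 137 137 136 130 123 136 149 131 119]
top new 0 0.06 [169 168 171 170 170 172 172 172 173 172 170 172 173 177 171 215 163]
top new 0 0.03 [199 199 199 198 192 192 191 193 193 194 199 200 194 172 157 207 209]
top new 1.03 0.06 [205 203 188 173 169 167 166 163 160 160 169 177 186 194 202 213 221]
top new 1.03 0.03 [169 171 180 190 197 199 199 198 200 199 198 199 199 199 199 199 199]
```

At a=0 the frame line is now uniform in both views, so the lid is shut. On to the tare bar.

>>> {"method": "play_rows", "body": {"commands": [[[-0.08,0.04,0.5],0,0],[[0,0,0.6],0,0],[[0,0,0.6],0,0],[[0,0,0.6],0,0],[[0,0,0.6],0,0],[[0,0,0.5],0,0],[[0,0,0.3],0,0],[[0,0,0.2],0,0],[[0,0,0],0,0],[[0,0,0],0,0]]}}

```text
clock: 19.43
eef_pos: [0.4728, 0.066, 0.0326]
tool_rot: [3.141, 0.0, -3.031]
wrist_force: [0.3, -0.6, 0.4]
opening: -0.001
grip_force: 0.0
```

```bash
python3 go.py .4718 .065 .0225
```

```text
19.43 [0.4728 0.066  0.0326] [ 3.141  0.    -3.031] F [ 0.3 -0.6  0.4] op -0.0 units [ 0.04 -0.04  0.4 ] 0.011
```

>>> {"method": "play_rows", "body": {"commands": [[[0.04,-0.03,0.1],0,0],[[0,0,0.14],0,0],[[0,0,0.12],0,0],[[0,0,0],0,0],[[0,0,0],0,0]]}}

```text
clock: 19.85
eef_pos: [0.4715, 0.0648, 0.0234]
tool_rot: [3.142, -0.0, -3.031]
wrist_force: [-0.2, -0.1, 1.0]
opening: -0.001
grip_force: 0.0
```

>>> {"method": "play_rows", "body": {"commands": [[[0,0,0.05],0,0],[[0,0,0.05],0,0],[[0,0,0],0,0],[[0,0,0],0,0]]}}

```text
clock: 20.18
eef_pos: [0.4718, 0.0649, 0.0211]
tool_rot: [3.141, 0.001, -3.031]
wrist_force: [0.2, 0.1, 2.1]
opening: 0.002
grip_force: 0.9
```

>>> {"method": "play_rows", "body": {"commands": [[[0,0,0.05],0,0],[[0,0,0.03],0,0],[[0,0,0],0,0],[[0,0,0],0,0]]}}

```text
clock: 20.52
eef_pos: [0.4722, 0.0649, 0.0191]
tool_rot: [3.141, 0.001, -3.031]
wrist_force: [1.2, -0.9, 3.1]
opening: -0.001
grip_force: 1.7
```

>>> {"method": "play_rows", "body": {"commands": [[[0,0,0.05],0,0],[[0,0,0.02],0,0],[[0,0,0],0,0],[[0,0,0],0,0],[[0,0,0],0,0]]}}

```text
clock: 20.93
eef_pos: [0.4725, 0.065, 0.0174]
tool_rot: [3.141, 0.002, -3.031]
wrist_force: [3.1, 0.8, 5.0]
opening: 0.002
grip_force: 2.5
```

>>> {"method": "play_rows", "body": {"commands": [[[0,0,-0.3],0,0],[[0,0,-0.7],0,0],[[0,0,-1],0,0],[[0,0,-1],0,0],[[0,0,-1],0,0],[[0,0,0],0,0],[[0,0,0],0,0],[[0,0,0],0,0]]}}

```text
clock: 21.6
eef_pos: [0.4702, 0.0643, 0.1168]
tool_rot: [-3.141, -0.002, -3.031]
wrist_force: [-0.5, -0.1, -0.2]
opening: 0.005
grip_force: 0.0
```

```bash
python3 -c "
from rig import robot
print(robot.state()['eef_pos'],robot.state()['wrist_force']);print(robot.job_done())"
```

```text
[0.47024953 0.06434287 0.11680918] [-0.54244115 -0.08290579 -0.15709094]
the job is handed in; nothing more can be done
None
```

I pressed the power key, then the units key, swung the lid shut, pressed the tare bar and handed the job in at about 22 s; it returned no verdict, but wrist forces showed each key going in and the camera images showed the lid shut.

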